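Clamp a drilled bar in the bench length gauge

ROBOT

A 6-joint arm with a two-finger parallel gripper is mounted at the origin on a cart in front of the work surface, level with it; the furniture and walls round the work are solid. World frame = base frame: x ahead of the robot, y to its left, z up, the work surface at z = 0. Lengths are in m, angles in rad, forces in N, time in s.
With the tool pointing down it reaches from about 0.325 to 0.775 m from the base axis. Payload 9.3 kg.
Tool frame: the origin (TCP) lies at the very end of the fingers, on their centre line; the grasp point (between the pads) lies 19 mm behind it; z points along the fingers, x is the direction in which the jaws open and shut, and the axes are right-handed (so a half turn about z gives the same grasp; the last joint's range is limited). The gripper opens to 85 mm and grips with 20 to 120 N. Pads are 22 mm wide; open, the fingers measure 114 mm over their backs; the gripper's body (76 mm by 85 mm) begins 54 mm behind the grasp point. The pads swing forward as they close: fully open they stand 13 mm farther back than shut.
Start: joints at [-1.438, 0.259, 0.021, 1.334, 0, 1.418], TCP at [0.155, -0.528, 0.231] pointing down, gripper open.
Joint ranges: [-3.04, 3.04], [-0.91, 1.82], [-1.04, 1.36], [-1.92, 1.95], [-1.52, 1.45], [-3.14, 3.14]. Speed limits (rad/s): [2.22, 2.22, 2.79, 3.14, 3.14, 3.14].

INTERFACE

Orientations are given as a 3x3 rotation matrix whose columns are the frame's x, y, z axes.
In Python, from plant import * gives the robot as it stands.
- The arm moves only by the tool servo_tool, never from a script. Its arguments are lists of equal length, an entry for each row: "dp": the shift along the tool's x, y, z in cm, a list of three; "turn": the turn about the tool's z in degrees; "jaw": the closure in counts, from 0 (fully open) to 255 (shut). A call has 1 to 10 rows; each row shifts and turns the commanded pose from where the row before left it, along the tool's axes as they then stand; what a row does not reach is not made up. A row lasts 1/12 s, in which the tool goes at most 41.7 mm and 7.16 degrees, less where a joint would pass 70% of its speed; a pose out of reach is approached as far as the arm can. A call with a gripper value outside its range is refused whole. The fingers move at their own pace and stop on an object; "grip_force" is the grip in N (left out, the last holds). Time passes only in rows, so rows that do not move let the fingers close. It gives the time, the measured TCP pose, the force and the opening at its end, in the units of the state.
- sense(): the state, without advancing time (a new reading comes with each control period).
- grab_frame(name): name is "side" or "top" or "wrist"; returns a dict with "pixels" (480x640x3 uint8, blue, green, red), "vfov" (degrees; the focal length in pixels is half the picture's height over the tangent of half this angle, whatever the lens; pixels are square), "cx", "cy" (the principal point, pixels), "position" and "attitude" of the camera in the world. Camera axes: x right, y up, looking along -z (the intrinsics and any distortion apply to the point x, -y, -z); pixel columns grow to the right and rows downward; lengths in m; the calibration is good to about 2 mm. A picture is of the moment at which its call begins. There is no depth.
- hand_in(): hands the job in, once; it reports no verdict.
Trained networks look in a picture, given as the dict that the camera call returned (one of the last four; its "shot" number tells which), for a name from the list of things; names that differ only in an ending like _2 or _b are one class to them, and where a whole thing is asked for, a point or a joint stands for the part that bears it (a point fixed in the world has none). Each returns a list of dicts, best first, with "score" (0 to 1); they miss things now and then, are a little off and sometimes report something else, mostly with a low value. They report only what shows in the picture. A call takes as long as a camera call.
- spot_in(query, picture): "rect" ([left, top, width, height] in pixels, round what is visible of it).
The state is a dict: "time_s": time; "qpos": joint angles; "dq": joint speeds; "tau": joint torques, N m; "tcp_pos": TCP position; "tcp_rot": TCP orientation; "contact_force": force on the tool from outside, world axes, zero at the start; "torque": the same for the moment, N m; "gripper_width": finger opening in m.
Only numpy, scipy, OpenCV 4.12 (cv2) and the standard library are available. Lean on these libraries where they do the work, as an engineer would, in place of code of your own. Each camera call takes 0.05 s, during which the arm holds its last target. There are 200 camera calls.

TASK

Lay the black drilled bar lengthwise on the steel bed of the bench length gauge, between its two jaws, and let go of it. Then slide the movable jaw along by its thumb grip until the bar is pinched end to end between the ball nose and the fixed anvil with a measuring force of about 8 N, pressing gently so that the jaw does not visibly lean, keep that force for half a second, then let go and leave the jaw closed on the bar. Do not disturb the other things on the desk.

Things in the scene. Friction and masses are not known exactly. Their poses are not given: they have to be found in the camera images.
- bar_center (a point): centre of the black machined bar with four cross holes; 26 mm wide (its x), 70 mm long (its y), 16 mm high (z up), about 0.1 kg, loose, lying flat on the desk at the start. Its two ends are alike. It starts on the robot's side of the gauge. A black tool case 0.13 m high stands to the left of the gauge and a drawer cabinet behind it.
- gauge: bench length gauge fixed to the desk: grey base 64 x 236 mm (its x by y), 8 mm thick, with a bright steel bed 36 mm wide along y, its flat top 16 mm above the desk. Origin: centre of the base, at desk height. A grey post (top 44 mm above the desk) at the +y end carries the fixed anvil. The movable jaw comes from the -y end and closes towards +y.
- thumb_grip (a point): centre line of the thumb grip, 50 mm above the desk: an upright black ribbed block, 16 mm wide (gauge x), 26 mm long (gauge y), top 62 mm above the desk, on a dark saddle 46 mm wide whose top is 28 mm above the desk. The carriage slides along the gauge's y, needs about 3 N to move, stays where it is left and can travel far enough to close on the bar.
- jaw_nose (a point): tip of the steel ball nose of the movable jaw (ball radius 6 mm), 48 mm ahead (+y of the gauge) of the thumb_grip point and 24 mm above the desk, that is level with the middle of a bar lying on the bed. At the start it is 86 to 120 mm from the anvil's face.
- jaw (a joint): lean of the jaw plate on its sprung pivot, rad: 0 upright, + when its top leans away from the anvil. Plate 34 mm wide, 8 thick, top 46 mm above the desk, pivot at 12 mm. 2.6 N m/rad: 8 N at the nose leans it 0.037 rad (nose back 0.5 mm). Pushing on the plate, not the grip, tips it forward. Keep within 0.08 rad either way. After letting go about 3 N remain on the bar.
- box_screws: bystander: small blue box with a clear lid, 41 x 54 x 20 mm; origin at the centre of its underside
- bed_mid (a point): point on the top of the bed, on its centre line, 20 mm to +y of the gauge's origin. The anvil, a flat steel pad 24 mm wide and 14 mm high facing -y, is 46 to 60 mm farther along +y: it has been set by an unknown amount that is not reported, and does not move in use.
- battery: bystander: black block battery lying flat, 26 x 51 x 18 mm; origin at the centre of its underside
- heat_sink: bystander: finned aluminium heat sink, 40 x 40 x 20 mm; origin at the centre of its underside

How it is judged:
On the way, in this order (a step that is already met when the one before it is completed fails the run):
1. the bar lies flat on the bed between the jaws, lengthwise, and has been let go (x of bar_center in the frame of gauge between -0.008 and 0.008 m and y of bar_center in the frame of gauge between -0.02 and 0.05 m and z of bar_center in the frame of gauge between 0.022 and 0.0262 m and angle between bar_center's own z axis and vertical below 0.06 rad and angle between the y axis of bar_center and the y axis of gauge, either way round below 0.12 rad and contact force between the fingers and bar below 0.05 N), for 0.2 s.
2. the bar is pinched between nose and anvil with at least 4 N, held (contact force between each of jaw, anvil and bar above 4 N), for 0.3 s.
At the end, for the whole second after the job is handed in: The bar lies flat on the bed, within 8 mm of its centre line and within 4.5 degrees of its direction, still touched by both the anvil and the movable jaw's nose (more than 0.5 N each), at rest; the jaw leans less than 0.04 rad (contact force between each of jaw, anvil and bar above 0.5 N and x of bar_center in the frame of gauge between -0.008 and 0.008 m and z of bar_center in the frame of gauge between 0.022 and 0.0262 m and angle between bar_center's own z axis and vertical below 0.06 rad and angle between the y axis of bar_center and the y axis of gauge, either way round below 0.08 rad and value of joint jaw between -0.04 and 0.04 rad and linear speed of bar below 0.01 m/s).
It fails at once if the jaw leans more than 0.08 rad (value of joint jaw above 0.08 rad or value of joint jaw below -0.08 rad).
It fails at once if the nose presses on the bar with more than 18 N (contact force between jaw and bar above 18 N).
It fails at once if a bystander is moved more than 15 mm (distance of any of box_screws, battery, heat_sink from where it was at the start of the episode above 0.015 m).
It also fails if it takes over 67 s, if anything falls off the work surface, if the arm or the gripper's body presses on something with over 40 N, if the wrist force passes 120 N, or if a joint passes its speed limit or range.

## Working session

There is one attempt and no reset: what is moved stays moved. The work goes in short steps, Python scripts to look and compute and a tool call to move; the robot and the scene stay as the last step left them, time stands still between calls to the robot, and variables do not carry over. Pictures are saved under pics/ and viewed, about 8 in all and at most 12, crops included, and the job is handed in when it is done.

Besides the shell and the picture viewer there is one more tool, called after "Emit:" as name([rows], argument=value, ...), one row to a line, values as JSON. servo_tool: Moves the arm, as the interface text tells. Its arguments: {"type":"object","properties":{"dp":{"type":"array","items":{"type":"array","items":{"type":"number"}}},"turn":{"type":"array","items":{"type":"number"}},"jaw":{"type":"array","items":{"type":"number"}},"grip_force":{"type":"number"}},"required":["dp","turn","jaw"]}

```bash
ls; mkdir -p pics; cat > h.py <<'E'
from plant import *
import numpy as np, cv2
def ray(f,u,v):
    fl=240/np.tan(np.radians(f["vfov"])/2)
    d=np.array([(u-f["cx"])/fl,-(v-f["cy"])/fl,-1.])
    return np.array(f["position"]),np.array(f["attitude"])@d
def at(f,u,v,z):
    p,d=ray(f,u,v); return p+d*(z-p[2])/d[2]
def proj(f,P):
    fl=240/np.tan(np.radians(f["vfov"])/2)
    c=np.array(f["attitude"]).T@(np.array(P)-np.array(f["position"]))
    return f["cx"]+fl*c[0]/-c[2], f["cy"]-fl*c[1]/-c[2]
E
python3 - <<'E'
from h import *
s=sense(); print(s)
for n in("top","side"):
    f=grab_frame(n); cv2.imwrite(f"pics/{n}0.png",f["pixels"])
    print(n,{k:v for k,v in f.items() if k!="pixels"})
    for q,z in(("bar_center",.008),("gauge",.01),("thumb_grip",.05),("jaw_nose",.024),("box_screws",.01),("battery",.01),("heat_sink",.01)):
        for r in spot_in(q,f)[:2]:
            l,t,w,h=r["rect"]; print(q,round(r["score"],2),np.round(r["rect"]),at(f,l+w/2,t+h/2,z).round(3))
E
```

```text
pics
{'time_s': 0.0, 'qpos': array([-1.43761323e+00,  2.59210960e-01,  2.07442173e-02,  1.33368111e+00,
       -4.13850042e-06,  1.41824089e+00]), 'dq': array([ 0.00109254,  0.00034485, -0.0012696 ,  0.00083411, -0.00172346,
       -0.00077872]), 'tau': array([-1.28200096e-03, -5.55647957e+01,  3.44524419e+01,  1.35714773e-02,
       -2.06720201e-04, -1.47728464e-06]), 'tcp_pos': array([ 0.15500668, -0.52741427,  0.23064906]), 'tcp_rot': array([[ 2.81865995e-01, -9.59453765e-01, -1.83570348e-04],
       [-9.59452852e-01, -2.81865983e-01,  1.33900571e-03],
       [-1.33645630e-03, -2.01293083e-04, -9.99999087e-01]]), 'contact_force': array([-0.37558134, -0.39679321, -0.43493896]), 'torque': array([ 0.00183787,  0.05994624, -0.03576766]), 'gripper_width': 0.08554071889639238}
top {'vfov': 42.27437098383433, 'cx': 322.6126472260615, 'cy': 238.95321081400104, 'position': array([ 0.34615962, -0.16339513,  1.21430014]), 'attitude': array([[ 0.01943419,  0.99402342, -0.10742328],
       [-0.99980596,  0.01966751,  0.00111279],
       [ 0.00321889,  0.10738081,  0.99421275]]), 'shot': 1}
bar
[... 470 characters left out ...]
y': 241.49690042064057, 'position': array([ 0.49440901, -0.86596373,  0.51474119]), 'attitude': array([[ 9.98675769e-01, -2.74994835e-02,  4.34797329e-02],
       [ 5.14460661e-02,  5.32093738e-01, -8.45121031e-01],
       [ 1.05098235e-04,  8.46238756e-01,  5.32803863e-01]]), 'shot': 2}
bar_center 0.88 [286. 289.  19.  29.] [ 0.403 -0.266  0.008]
gauge 0.59 [328. 276.  47. 126.] [ 0.501 -0.348  0.01 ]
thumb_grip 0.85 [336. 332.  34.  51.] [ 0.502 -0.424  0.05 ]
jaw_nose 0.6 [341. 334.  21.  14.] [ 0.5   -0.367  0.024]
box_screws 0.97 [292. 235.  18.  20.] [ 0.392 -0.082  0.01 ]
battery 0.55 [300. 203.  16.  14.] [0.393 0.069 0.01 ]
heat_sink 0.49 [298. 217.  20.  21.] [ 0.4   -0.009  0.01 ]
```

```bash
python3 - <<'E'
import cv2
a=cv2.imread("pics/top0.png")[190:310,320:520]
b=cv2.imread("pics/side0.png")[190:430,230:430]
cv2.imwrite("pics/c0.png",cv2.resize(a,None,fx=4,fy=4,interpolation=cv2.INTER_CUBIC))
cv2.imwrite("pics/c1.png",cv2.resize(b,None,fx=2.5,fy=2.5,interpolation=cv2.INTER_CUBIC))
E
```

```text
(no output)
```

View pics/c0.png

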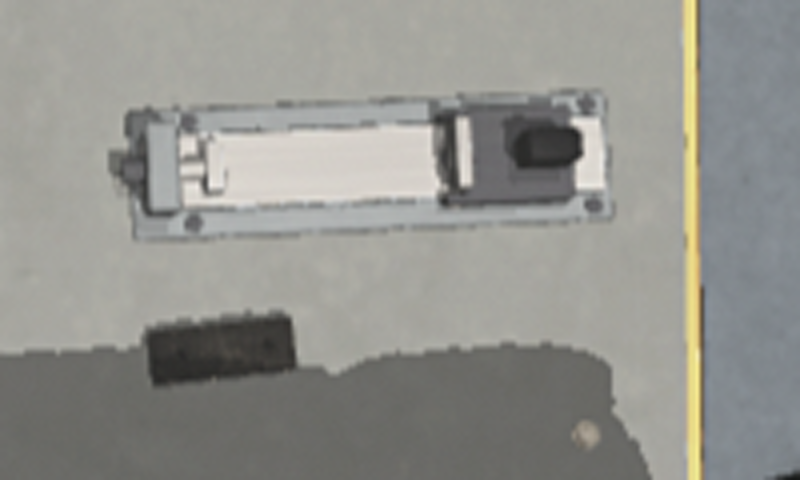

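View pics/c1.png

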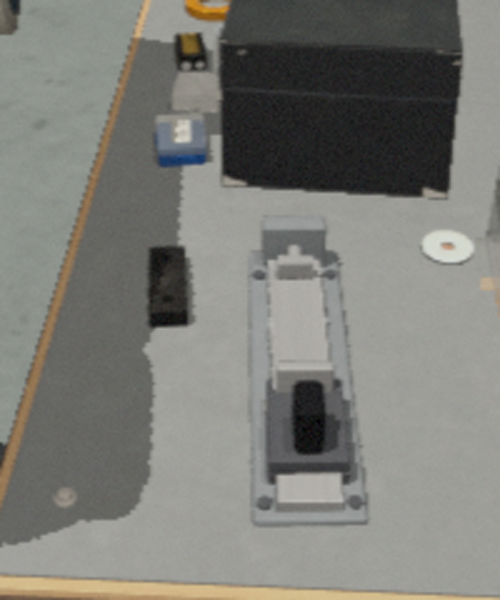

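```bash
python3 - <<'E'
from h import *
f=grab_frame("top")
def P(u,v,z): return at(f,320+u/4,190+v/4,z)
g=[P(135,240,.008),P(612,217,.008),P(606,91,.008),P(126,112,.008)]
for p in g: print(p.round(4))
print("c",np.mean(g,0).round(4),"yaw", np.degrees(np.arctan2(*( (g[0]-g[1]+g[3]-g[2])[[0,1]]))))
b=[P(147,327,.016),P(291,315,.016),P(297,370,.016),P(153,385,.016)]
for p in b: print(p.round(4))
print("bar",np.mean(b,0).round(4),np.degrees(np.arctan2(*((b[0]-b[1]+b[3]-b[2])[[0,1]]))), np.linalg.norm(b[0]-b[1]),np.linalg.norm(b[0]-b[3]))
t=P(546,147,.062);print("thumb",t.round(4))
E
```

```text
[ 0.456  -0.2259  0.008 ]
[ 0.4719 -0.4588  0.008 ]
[ 0.5341 -0.4562  0.008 ]
[ 0.519  -0.2206  0.008 ]
c [ 0.4952 -0.3404  0.008 ] yaw -3.78326968226177
[ 0.4133 -0.2319  0.016 ]
[ 0.4204 -0.3014  0.016 ]
[ 0.3939 -0.3044  0.016 ]
[ 0.3854 -0.2351  0.016 ]
bar [ 0.4033 -0.2682  0.016 ] -6.46578774823329 0.06985016643999563 0.02806323180174125
thumb [ 0.4986 -0.4149  0.062 ]
```

Emit:
servo_tool([
  [-1.78, -3.1, 0],
  [-1.78, -3.1, 0],
  [-1.78, -3.1, 0],
  [-1.78, -3.1, 0],
  [-1.78, -3.1, 0],
  [-1.78, -3.1, 0],
  [-1.78, -3.1, 0],
  [-1.78, -3.1, 0],
  [-1.78, -3.1, 0],
  [-1.78, -3.1, 0],
], turn=[0, 0, 0, 0, 0, 0, 0, 0, 0, 0], jaw=[90, 90, 90, 90, 90, 90, 90, 90, 90, 90])

```text
time_s: 1.68
tcp_pos: [0.4032, -0.268, 0.2315]
tcp_rot: [[0.282, -0.959, 0.0], [-0.959, -0.282, -0.0], [0.001, -0.0, -1.0]]
contact_force: [0.7, -0.6, 0.0]
gripper_width: 0.0553
```

Emit:
servo_tool([
  [0, 0, 0],
  [0, 0, 0],
  [0, 0, 0],
  [0, 0, 0],
  [0, 0, 0],
  [0, 0, 0],
  [0, 0, 0],
  [0, 0, 0],
  [0, 0, 0],
  [0, 0, 0],
], turn=[-7, -7, -7, -7, -7, -7, -7, -7, -7, -7], jaw=[90, 90, 90, 90, 90, 90, 90, 90, 90, 90])

```text
time_s: 2.52
tcp_pos: [0.4023, -0.2695, 0.2313]
tcp_rot: [[0.998, -0.057, 0.0], [-0.057, -0.998, -0.0], [0.0, 0.0, -1.0]]
contact_force: [-0.3, -0.2, 0.0]
gripper_width: 0.0554
```

Emit:
servo_tool([
  [0, 0, 0],
  [0, 0, 0],
  [0, 0, 0],
  [0, 0, 0],
], turn=[-7, -3, 0, 0], jaw=[90, 90, 90, 90])

```text
time_s: 2.85
tcp_pos: [0.4023, -0.2695, 0.2313]
tcp_rot: [[0.994, 0.109, 0.0], [0.109, -0.994, -0.0], [0.0, 0.0, -1.0]]
contact_force: [-0.1, -0.3, 1.2]
gripper_width: 0.055
```

```bash
python3 - <<'E'
from h import *
f=grab_frame("wrist"); cv2.imwrite("pics/w1.png",f["pixels"])
print({k:v for k,v in f.items() if k!="pixels"})
for q,z in(("bar_center",.016),("gauge",.01),("thumb_grip",.05),("jaw_nose",.024)):
    for r in spot_in(q,f)[:2]:
        l,t,w,h=r["rect"]; print(q,round(r["score"],2),np.round(r["rect"]),at(f,l+w/2,t+h/2,z).round(3))
E
```

```text
{'vfov': 65.08778797829123, 'cx': 325.0000971074777, 'cy': 236.3430099478457, 'position': array([ 0.39457725, -0.19561927,  0.37394973]), 'attitude': array([[ 9.94198115e-01, -1.02625949e-01, -3.22183574e-02],
       [ 1.07561995e-01,  9.50548906e-01,  2.91354069e-01],
       [ 7.24636653e-04, -2.93129137e-01,  9.56072583e-01]]), 'shot': 4}
bar_center 0.64 [315. 163.  27.  72.] [ 0.406 -0.267  0.016]
gauge 0.67 [369. 158.  85. 221.] [ 0.5   -0.331  0.01 ]
thumb_grip 0.55 [379. 301.  28.  81.] [ 0.484 -0.394  0.05 ]
jaw_nose 0.59 [385. 310.   8.  10.] [ 0.482 -0.381  0.024]
```

View pics/w1.png

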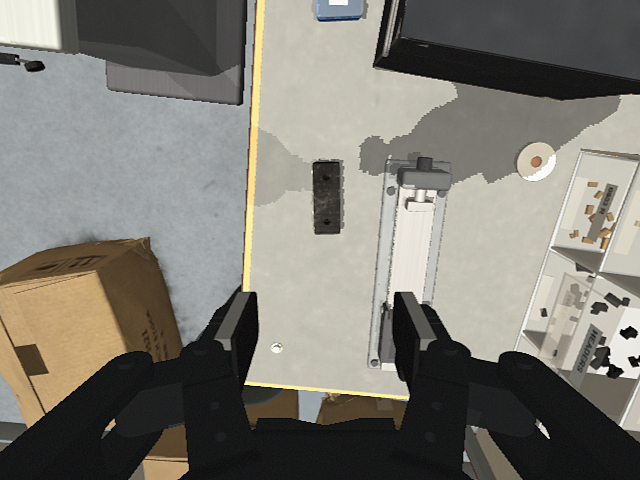

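```bash
python3 - <<'E'
from h import *
f=grab_frame("wrist")
im=f["pixels"]; g=cv2.cvtColor(im,cv2.COLOR_BGR2GRAY)
m=np.zeros_like(g); m[155:242,303:352]=(g[155:242,303:352]<85)*255
c=max(cv2.findContours(m,0,cv2.CHAIN_APPROX_NONE)[0],key=cv2.contourArea)[:,0]
X=np.array([at(f,u,v,.016)[:2] for u,v in c]).astype(np.float32)*1000
print("bar",cv2.minAreaRect(X))
q=[(386,158),(452,162),(369,366)]
for u,v in q: print(at(f,u,v,.008).round(4))
# anvil pad corners & bed edges rows 
for r in (230,260,280): print(r,[int(x) for x in g[r,370:455]])
E
```

```text
bar ((403.4954833984375, -266.12347412109375), (24.956684112548828, 70.66354370117188), 6.866506576538086)
[ 0.4564 -0.2229  0.008 ]
[ 0.52   -0.2197  0.008 ]
[ 0.4735 -0.4551  0.008 ]
230 [195, 195, 193, 193, 191, 189, 191, 199, 171, 121, 156, 188, 202, 210, 206, 205, 205, 204, 203, 206, 205, 209, 197, 123, 68, 167, 227, 233, 231, 228, 227, 228, 230, 232, 232, 231, 231, 232, 231, 231, 231, 230, 226, 228, 229, 228, 229, 230, 231, 232, 229, 224, 226, 231, 232, 232, 229, 229, 228, 230, 234, 198, 169, 201, 198, 199, 198, 199, 199, 201, 191, 163, 175, 198, 195, 194, 195, 194, 195, 195, 195, 195, 195, 195, 194]
260 [194, 194, 194, 193, 194, 200, 156, 138, 183, 196, 204, 204, 204, 203, 203, 203, 203, 189, 179, 181, 141, 118, 192, 232, 233, 228, 226, 227, 230, 230, 230, 229, 229, 230, 230, 229, 229, 227, 226, 228, 228, 225, 226, 229, 228, 228, 229, 226, 226, 229, 230, 230, 227, 227, 228, 230, 235, 177, 148, 199, 195, 195, 195, 195, 197, 200, 183, 146, 171, 201, 198, 197, 197, 199, 198, 197, 196, 195, 195, 196, 196, 195, 195, 194, 194]
280 [194, 195, 197, 203, 164, 136, 174, 197, 206, 204, 204, 205, 203, 204, 202, 206, 192, 164, 104, 177, 232, 228, 231, 226, 226, 228, 229, 228, 227, 226, 226, 229, 229, 229, 226, 224, 226, 228, 226, 224, 226, 228, 226, 227, 227, 225, 226, 230, 229, 226, 226, 227, 228, 237, 206, 165, 196, 197, 197, 197, 196, 196, 201, 189, 156, 173, 199, 196, 194, 193, 194, 192, 192, 192, 194, 191, 191, 193, 194, 196, 196, 196, 197, 194, 196]
```

Emit:
servo_tool([
  [0.15, -0.28, 3.5],
  [0, 0, 3.5],
  [0, 0, 3.5],
  [0, 0, 3.5],
  [0, 0, 3.5],
  [0, 0, 3],
  [0, 0, 1.5],
  [0, 0, 0.8],
  [0, 0, 0],
  [0, 0, 0],
], turn=[-0.5, 0, 0, 0, 0, 0, 0, 0, 0, 0], jaw=[90, 90, 90, 90, 90, 90, 90, 90, 90, 90], grip_force=40)

```text
time_s: 3.98
tcp_pos: [0.4038, -0.2668, 0.0038]
tcp_rot: [[0.993, 0.119, 0.0], [0.119, -0.993, -0.0], [0.0, 0.0, -1.0]]
contact_force: [-0.3, 0.1, -0.1]
gripper_width: 0.0555
```

Emit:
servo_tool([
  [0, 0, 0],
  [0, 0, 0],
  [0, 0, 0],
  [0, 0, 0],
  [0, 0, 0],
  [0, 0, 0],
  [0, 0, 0],
  [0, 0, 0],
], turn=[0, 0, 0, 0, 0, 0, 0, 0], jaw=[255, 255, 255, 255, 255, 255, 255, 255])

```text
time_s: 4.65
tcp_pos: [0.4041, -0.2672, 0.0046]
tcp_rot: [[0.993, 0.12, 0.002], [0.12, -0.993, -0.002], [0.002, 0.002, -1.0]]
contact_force: [-0.7, 1.1, 5.7]
gripper_width: 0.0247
```

Emit:
servo_tool([
  [0, 0, -1],
  [0, 0, -2.5],
  [0, 0, -3],
  [0, 0, -1.5],
  [2, 1.5, 0],
  [2, 1.5, 0],
  [2, 1.5, 0],
  [2.3, 1.7, 0],
  [0, 0, 0],
  [0, 0, 0],
], turn=[0, 0, 0, 0, 0, 0, 0, 0, 2.9, 0], jaw=[255, 255, 255, 255, 255, 255, 255, 255, 255, 255])

```text
time_s: 5.48
tcp_pos: [0.4942, -0.3187, 0.0834]
tcp_rot: [[0.998, 0.067, 0.0], [0.067, -0.998, -0.0], [0.0, 0.0, -1.0]]
contact_force: [0.4, -0.0, -1.7]
gripper_width: 0.0251
```

```bash
python3 - <<'E'
from h import *
s=sense(); print(s["tcp_pos"],s["gripper_width"])
# earlier wrist frame edges need old calibration: use a new frame
f=grab_frame("wrist"); cv2.imwrite("pics/w2.png",f["pixels"])
t=grab_frame("top"); cv2.imwrite("pics/t2.png",cv2.resize(t["pixels"][180:300,330:500],None,fx=4,fy=4,interpolation=cv2.INTER_CUBIC))
for q in("bar_center","gauge","jaw_nose","thumb_grip"):
    for r in spot_in(q,f)[:1]: print(q,r)
E
```

```text
[ 0.494218   -0.31871811  0.08336175] 0.025147636480101276
bar_center {'rect': [289.4, 224.4, 72.8, 169.6], 'score': 0.67}
gauge {'rect': [269.2, 61.7, 116.4, 363.5], 'score': 0.96}
thumb_grip {'rect': [287.7, 366.3, 74.7, 57.6], 'score': 0.87}
```

View pics/w2.png

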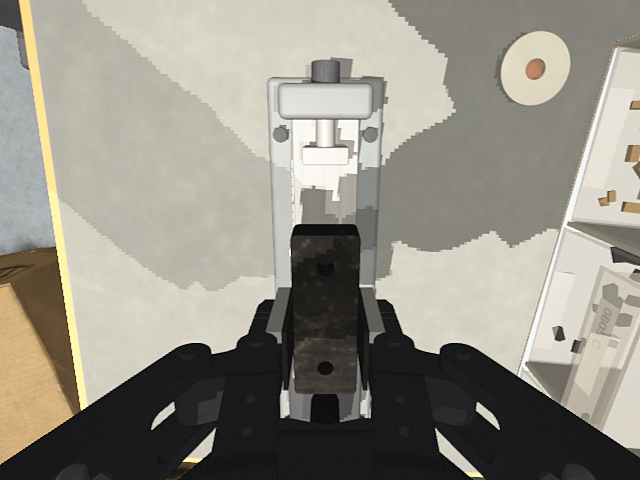

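```bash
python3 - <<'E'
from h import *
f=grab_frame("wrist")
a=np.radians(4);G=np.array([.4955,-.3395])
R=np.array([[np.cos(a),np.sin(a)],[-np.sin(a),np.cos(a)]])
def L(n,u,v,z): print(n,((R@(at(f,u,v,z)[:2]-G))*1000).round(1))
for u,v in((269,80),(275,285),(385,80),(376,280)): L("base",u,v,.008)
for u in (302,348): L("padtop front",u,151,.031);L("pad bottom front",u,163,.017)
ztop=.0834-.004+.016
for u,v in((291,236),(359,236),(292,388),(356,390)): L("bar",u,v,ztop)
L("boreL",271,200,.008);L("R",381,200,.008)
g=cv2.cvtColor(f["pixels"],cv2.COLOR_BGR2GRAY)
for r in (180,205): print(r,list(map(int,g[r,264:392])))
E
```

```text
base [-30.7 117.2]
base [-32.3  -3. ]
base [ 31.7 117.1]
base [31.4  0.3]
padtop front [-12.3  81.5]
pad bottom front [-13.3  74. ]
padtop front [11.  81.5]
pad bottom front [12. 74.]
bar [-13.1  56.1]
bar [11.6 56. ]
bar [-14.5 -10. ]
bar [ 12.1 -11. ]
boreL [-32.5  51.6]
R [32.4 51.5]
180 [184, 184, 184, 187, 187, 187, 186, 187, 188, 160, 156, 183, 189, 199, 205, 203, 201, 199, 200, 200, 200, 200, 201, 199, 199, 200, 200, 200, 201, 200, 218, 235, 223, 222, 235, 234, 231, 241, 247, 246, 245, 245, 246, 247, 247, 248, 248, 248, 248, 248, 248, 248, 248, 249, 247, 246, 247, 247, 248, 247, 246, 245, 245, 245, 245, 246, 246, 245, 246, 246, 246, 248, 250, 254, 231, 163, 165, 163, 163, 163, 166, 171, 171, 172, 171, 172, 170, 168, 170, 170, 169, 168, 168, 172, 173, 152, 134, 137, 140, 139, 140, 140, 139, 139, 139, 140, 138, 139, 140, 139, 137, 139, 138, 138, 136, 129, 123, 108, 120, 137, 135, 134, 133, 134, 134, 133, 134, 133]
205 [185, 184, 185, 181, 183, 183, 183, 184, 184, 187, 164, 158, 183, 192, 202, 205, 204, 202, 200, 201, 201, 199, 200, 199, 200, 199, 200, 200, 201, 202, 180, 152, 152, 196, 231, 235, 235, 240, 201, 117, 124, 128, 128, 131, 132, 132, 132, 132, 134, 133, 132, 133, 133, 133, 132, 130, 131, 133, 131, 128, 147, 166, 163, 165, 165, 164, 167, 163, 163, 166, 170, 169, 164, 168, 169, 167, 166, 163, 162, 163, 168, 168, 172, 174, 168, 169, 168, 169, 170, 167, 167, 170, 172, 174, 159, 141, 137, 140, 140, 140, 141, 141, 140, 139, 140, 140, 139, 140, 137, 137, 140, 142, 141, 136, 129, 125, 110, 120, 135, 133, 133, 132, 132, 132, 133, 131, 132, 132]
```

View pics/t2.png

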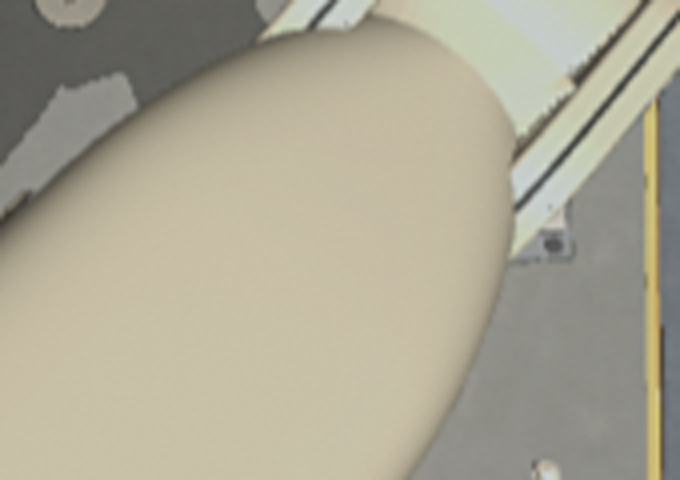

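Emit:
servo_tool([
  [0.07, 0, 1.5],
  [0, 0, 2],
  [0, 0, 1.5],
  [0, 0, 0.7],
  [0, 0, 0.3],
  [0, 0, 0.25],
  [0, 0, 0],
  [0, 0, 0],
], turn=[0, 0, 0, 0, 0, 0, 0, 0], jaw=[255, 255, 255, 255, 255, 255, 255, 255])

```text
time_s: 6.5
tcp_pos: [0.4943, -0.3184, 0.0215]
tcp_rot: [[0.998, 0.069, 0.001], [0.069, -0.998, -0.001], [0.001, 0.001, -1.0]]
contact_force: [-0.1, 0.7, -0.8]
gripper_width: 0.0251
```

Emit:
servo_tool([
  [0, 0, 0.05],
  [0, 0, 0.05],
  [0, 0, 0],
], turn=[0, 0, 0], jaw=[255, 255, 255])

```text
time_s: 6.75
tcp_pos: [0.4943, -0.3184, 0.0207]
tcp_rot: [[0.998, 0.069, 0.001], [0.069, -0.998, -0.001], [0.001, 0.001, -1.0]]
contact_force: [-1.6, 0.5, 4.3]
gripper_width: 0.0246
```

Emit:
servo_tool([
  [0, 0, 0],
  [0, 0, 0],
  [0, 0, 0],
  [0, 0, 0],
  [0, 0, 0],
  [0, 0, -1],
  [0, 0, -3],
  [0, 0, -3.5],
  [0, 0, -3],
  [0, 0, 0],
], turn=[0, 0, 0, 0, 0, 0, 0, 0, 0, 0], jaw=[130, 90, 90, 90, 90, 90, 90, 90, 90, 90])

```text
time_s: 7.58
tcp_pos: [0.4961, -0.3198, 0.1317]
tcp_rot: [[0.998, 0.069, 0.007], [0.069, -0.998, -0.006], [0.007, 0.007, -1.0]]
contact_force: [0.2, -0.7, 0.9]
gripper_width: 0.0555
```

```bash
python3 - <<'E'
from h import *
f=grab_frame("wrist"); cv2.imwrite("pics/w3.png",f["pixels"])
for q in("bar_center","thumb_grip","jaw_nose"):
    for r in spot_in(q,f)[:1]: print(q,r)
E
```

```text
bar_center {'rect': [303.1, 178.4, 39.5, 104.1], 'score': 0.68}
thumb_grip {'rect': [290.5, 290.4, 64.3, 113.0], 'score': 0.77}
jaw_nose {'rect': [297.3, 302.0, 48.7, 27.7], 'score': 0.59}
```

View pics/w3.png

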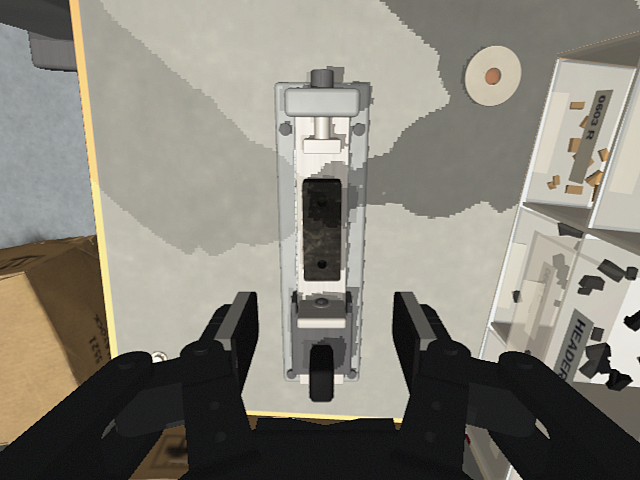

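```bash
python3 - <<'E'
from h import *
f=grab_frame("wrist")
a=np.radians(4);G=np.array([.4955,-.3395])
R=np.array([[np.cos(a),np.sin(a)],[-np.sin(a),np.cos(a)]])
def L(n,u,v,z): print(n,((R@(at(f,u,v,z)[:2]-G))*1000).round(1))
im=f["pixels"];g=cv2.cvtColor(im,cv2.COLOR_BGR2GRAY)
m=np.zeros_like(g);m[165:290,296:349]=(g[165:290,296:349]<90)*255
c=max(cv2.findContours(m,0,cv2.CHAIN_APPROX_NONE)[0],key=cv2.contourArea)[:,0]
X=np.array([R@(at(f,u,v,.032)[:2]-G) for u,v in c]).astype(np.float32)*1000
print("bar",cv2.minAreaRect(X))
L("padbot",322,152,.017);L("nose",321,298,.024);L("plate front top",321,303,.046)
L("thumb front top",320,346,.062);L("thumb back top",320,372,.062);L("thumb back bottom",320,400,.028)
L("thumbL",309,372,.062);L("thumbR",333,372,.062)
cv2.imwrite("pics/w3c.png",cv2.resize(im[285:410,270:375],None,fx=4,fy=4,interpolation=cv2.INTER_CUBIC))
E
```

```text
bar ((0.775334358215332, 22.795612335205078), (71.19242095947266, 25.663928985595703), 89.82378387451172)
padbot [-1.8 76.9]
nose [ -2.9 -24.2]
plate front top [ -2.6 -16.9]
thumb front top [ -3.2 -38.5]
thumb back top [ -3.3 -57.7]
thumb back bottom [  -4.  -108.4]
thumbL [-10.3 -57.7]
thumbR [  5.  -57.7]
```

View pics/w3c.png

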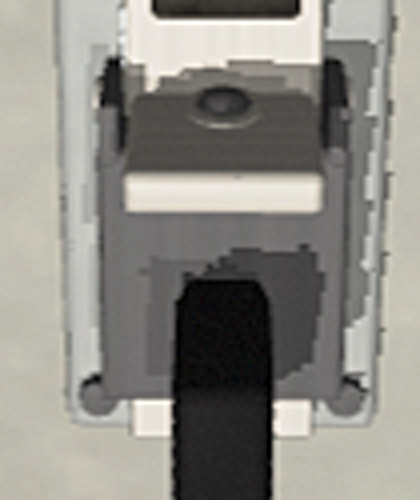

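```bash
python3 - <<'E'
from h import *
f=grab_frame("wrist")
a=np.radians(4);G=np.array([.4955,-.3395])
R=np.array([[np.cos(a),np.sin(a)],[-np.sin(a),np.cos(a)]])
def L(n,u,v,z): print(n,((R@(at(f,u,v,z)[:2]-G))*1000).round(1))
L("plate top front",326,327.5,.046);L("plate top rear",326,338,.046)
L("thumb front bottom",325,355,.028);L("thumb back top",321,401,.062)
L("L",313,375,.05);L("R",337,375,.05)
for P in((0,-.0758),): 
  w=G+R.T@np.array([0,-.10]); print(w)
g=cv2.cvtColor(f["pixels"],cv2.COLOR_BGR2GRAY)
print(list(map(int,g[340:430,321])))
E
```

```text
plate top front [  0.4 -34.5]
plate top rear [  0.4 -42.4]
thumb front bottom [ -0.3 -67.9]
thumb back top [ -2.9 -79.5]
L [ -8.4 -68.5]
R [  7.9 -68.5]
[ 0.50247565 -0.43925641]
[110, 113, 112, 110, 111, 113, 113, 113, 110, 112, 113, 96, 80, 83, 53, 29, 6, 12, 13, 11, 15, 10, 15, 8, 15, 6, 6, 18, 16, 11, 11, 17, 10, 16, 12, 15, 13, 17, 14, 13, 12, 13, 19, 20, 27, 33, 35, 35, 38, 40, 39, 40, 38, 39, 39, 40, 36, 39, 40, 34, 36, 37, 39, 36, 37, 35, 38, 36, 35, 38, 35, 36, 34, 29, 42, 125, 198, 191, 187, 186, 187, 188, 190, 192, 125, 4, 21, 24, 21, 22]
```

Emit:
servo_tool([
  [-0.18, 2, 0],
  [0, 3, 0],
  [0, 3.5, 0],
  [0, 3, 0],
  [0, 2.5, 0],
  [0, 0, 2],
  [0, 0, 3],
  [0, 0, 2.5],
  [0, 0, 1.5],
  [0, 0, 0.35],
], turn=[0, 0, 0, 0, 0, 0, 0, 0, 0, 0], jaw=[255, 255, 255, 255, 255, 255, 255, 255, 255, 255])

```text
time_s: 8.72
tcp_pos: [0.5002, -0.4563, 0.0267]
tcp_rot: [[0.998, 0.069, -0.005], [0.069, -0.998, 0.005], [-0.004, -0.006, -1.0]]
contact_force: [-0.1, 1.7, -0.1]
gripper_width: -0.0005
```

Emit:
servo_tool([
  [0, 0, 0],
  [0, 0, 0],
  [0, 0, 0],
  [0, 0, 0],
], turn=[0, 0, 0, 0], jaw=[255, 255, 255, 255])

```text
time_s: 9.05
tcp_pos: [0.5024, -0.4584, 0.0327]
tcp_rot: [[0.998, 0.069, 0.001], [0.069, -0.998, -0.002], [0.001, 0.002, -1.0]]
contact_force: [-0.0, -0.5, 0.1]
gripper_width: -0.0001
```

```bash
python3 - <<'E'
from h import *
f=grab_frame("side"); cv2.imwrite("pics/s4.png",cv2.resize(f["pixels"][230:430,240:440],None,fx=3,fy=3,interpolation=cv2.INTER_CUBIC))
for i in range(4):
    s=sense(); print(s["tcp_pos"].round(4),s["contact_force"].round(2),s["gripper_width"].round(4)); grab_frame("wrist")
E
```

```text
Traceback (most recent call last):
AttributeError: 'float' object has no attribute 'round'
```

View pics/s4.png

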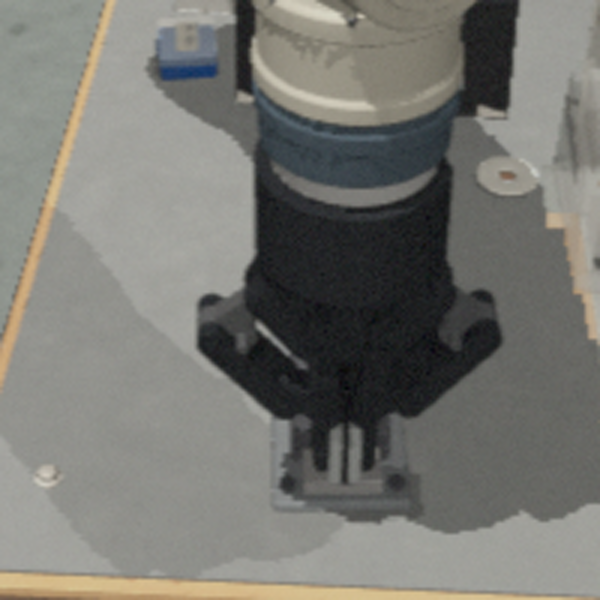

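Emit:
servo_tool([
  [0.1, -0.1, -0.3],
  [0, -0.1, 0],
  [0, -0.1, 0],
  [0, -0.1, 0],
  [0, -0.1, 0],
  [0, -0.1, 0],
  [0, -0.1, 0],
  [0, -0.1, 0],
  [0, 0, 0],
  [0, 0, 0],
], turn=[0, 0, 0, 0, 0, 0, 0, 0, 0, 0], jaw=[255, 255, 255, 255, 255, 255, 255, 255, 255, 255])

```text
time_s: 9.93
tcp_pos: [0.5023, -0.4498, 0.0343]
tcp_rot: [[0.998, 0.069, -0.0], [0.069, -0.998, -0.0], [-0.0, 0.0, -1.0]]
contact_force: [0.0, -0.2, -0.3]
gripper_width: -0.0002
```

Emit:
servo_tool([
  [0, -0.1, 0],
  [0, -0.1, 0],
  [0, -0.1, 0],
  [0, -0.1, 0],
  [0, -0.1, 0],
  [0, -0.1, 0],
  [0, -0.1, 0],
  [0, -0.1, 0],
  [0, 0, 0],
  [0, 0, 0],
], turn=[0, 0, 0, 0, 0, 0, 0, 0, 0, 0], jaw=[255, 255, 255, 255, 255, 255, 255, 255, 255, 255])

```text
time_s: 10.77
tcp_pos: [0.5018, -0.4419, 0.0343]
tcp_rot: [[0.998, 0.069, 0.0], [0.069, -0.998, -0.0], [0.0, 0.0, -1.0]]
contact_force: [-1.0, 0.0, 0.4]
gripper_width: -0.0001
```

Emit:
servo_tool([
  [0, -0.1, 0],
  [0, -0.1, 0],
  [0, -0.1, 0],
  [0, -0.1, 0],
  [0, -0.1, 0],
  [0, -0.1, 0],
  [0, -0.1, 0],
  [0, -0.1, 0],
], turn=[0, 0, 0, 0, 0, 0, 0, 0], jaw=[255, 255, 255, 255, 255, 255, 255, 255])

```text
time_s: 11.43
tcp_pos: [0.5013, -0.4338, 0.0343]
tcp_rot: [[0.998, 0.069, 0.0], [0.069, -0.998, -0.0], [0.0, 0.0, -1.0]]
contact_force: [1.0, -2.8, -0.9]
gripper_width: -0.0001
```

Emit:
servo_tool([
  [0, -0.1, 0],
  [0, -0.1, 0],
  [0, -0.1, 0],
  [0, -0.1, 0],
  [0, -0.1, 0],
  [0, -0.1, 0],
  [0, -0.1, 0],
  [0, -0.1, 0],
], turn=[0, 0, 0, 0, 0, 0, 0, 0], jaw=[255, 255, 255, 255, 255, 255, 255, 255])

```text
time_s: 12.1
tcp_pos: [0.5007, -0.4259, 0.0343]
tcp_rot: [[0.998, 0.069, 0.0], [0.069, -0.998, -0.0], [0.0, 0.0, -1.0]]
contact_force: [1.0, -3.0, 0.1]
gripper_width: 0.0001
```

Emit:
servo_tool([
  [0, -0.1, 0],
  [0, -0.1, 0],
  [0, -0.1, 0],
  [0, -0.1, 0],
  [0, -0.1, 0],
  [0, -0.1, 0],
  [0, -0.1, 0],
  [0, -0.1, 0],
  [0, -0.1, 0],
  [0, -0.1, 0],
], turn=[0, 0, 0, 0, 0, 0, 0, 0, 0, 0], jaw=[255, 255, 255, 255, 255, 255, 255, 255, 255, 255])

```text
time_s: 12.93
tcp_pos: [0.5001, -0.4159, 0.0343]
tcp_rot: [[0.998, 0.069, 0.0], [0.069, -0.998, -0.0], [0.0, 0.0, -1.0]]
contact_force: [1.7, -3.4, -0.2]
gripper_width: 0.0001
```

Emit:
servo_tool([
  [0, -0.1, 0],
  [0, -0.1, 0],
  [0, -0.1, 0],
  [0, -0.1, 0],
  [0, -0.1, 0],
  [0, -0.1, 0],
  [0, -0.1, 0],
  [0, -0.1, 0],
], turn=[0, 0, 0, 0, 0, 0, 0, 0], jaw=[255, 255, 255, 255, 255, 255, 255, 255])

```text
time_s: 13.6
tcp_pos: [0.4995, -0.4079, 0.0343]
tcp_rot: [[0.998, 0.069, 0.0], [0.069, -0.998, -0.0], [0.0, 0.0, -1.0]]
contact_force: [3.1, -4.3, 1.0]
gripper_width: -0.0001
```

```bash
python3 - <<'E'
from h import *
f=grab_frame("wrist"); cv2.imwrite("pics/w5.png",cv2.resize(f["pixels"][0:240,220:420],None,fx=2.5,fy=2.5,interpolation=cv2.INTER_CUBIC))
s=sense();print(s["tcp_pos"],s["contact_force"])
E
```

```text
[ 0.499496   -0.40766515  0.03432472] [ 2.05294351 -3.35286484  0.18494266]
```

View pics/w5.png

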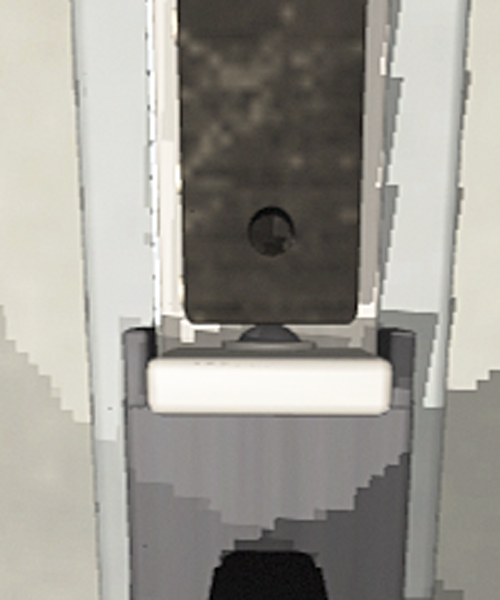

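```bash
python3 - <<'E'
from h import *
f=grab_frame("wrist")
a=np.radians(4);G=np.array([.4955,-.3395])
R=np.array([[np.cos(a),np.sin(a)],[-np.sin(a),np.cos(a)]])
def L(n,u,v,z): print(n,((R@(at(f,u,v,z)[:2]-G))*1000).round(1))
L("bar rear",220+270/2.5,321/2.5,.032);L("plate top front",220+270/2.5,360/2.5,.046);L("plate rear",220+270/2.5,413/2.5,.046)
L("nose bottomside? ",220+270/2.5,325/2.5,.024)
g=cv2.cvtColor(f["pixels"],cv2.COLOR_BGR2GRAY); print(list(map(int,g[122:150,328])),list(map(int,g[122:150,312])))
s=sense();print(R@(s["tcp_pos"][:2]-G))
E
```

```text
bar rear [0.8 3.4]
plate top front [ 0.7 -1.4]
plate rear [ 0.7 -8.5]
nose bottomside?  [0.9 2.7]
[68, 63, 64, 63, 66, 67, 63, 43, 64, 64, 71, 74, 77, 77, 78, 105, 155, 127, 95, 87, 87, 144, 199, 220, 228, 238, 248, 251] [54, 50, 56, 53, 60, 63, 51, 66, 168, 156, 134, 135, 137, 132, 96, 107, 110, 104, 83, 88, 93, 150, 203, 221, 231, 242, 250, 251]
[-0.00086787 -0.06830268]
```

Emit:
servo_tool([
  [0, -0.02, 0],
  [0, -0.02, 0],
  [0, 0, 0],
], turn=[0, 0, 0], jaw=[255, 255, 255])

```text
time_s: 13.95
tcp_pos: [0.4994, -0.4076, 0.0343]
tcp_rot: [[0.998, 0.069, -0.0], [0.069, -0.998, -0.0], [-0.0, 0.0, -1.0]]
contact_force: [1.7, -3.2, 1.1]
gripper_width: -0.0
```

Emit:
servo_tool([
  [0, -0.02, 0],
  [0, -0.02, 0],
  [0, 0, 0],
], turn=[0, 0, 0], jaw=[255, 255, 255])

```text
time_s: 14.2
tcp_pos: [0.4993, -0.4072, 0.0343]
tcp_rot: [[0.998, 0.069, -0.0], [0.069, -0.998, -0.0], [-0.0, 0.0, -1.0]]
contact_force: [2.8, -2.9, 1.3]
gripper_width: -0.0003
```

Emit:
servo_tool([
  [0, -0.02, 0],
  [0, -0.02, 0],
  [0, 0, 0],
], turn=[0, 0, 0], jaw=[255, 255, 255])

```text
time_s: 14.45
tcp_pos: [0.4993, -0.407, 0.0343]
tcp_rot: [[0.998, 0.069, -0.0], [0.069, -0.998, -0.0], [-0.0, 0.0, -1.0]]
contact_force: [1.3, -5.8, 1.0]
gripper_width: 0.0
```

Emit:
servo_tool([
  [0, -0.02, 0],
  [0, -0.02, 0],
  [0, 0, 0],
], turn=[0, 0, 0], jaw=[255, 255, 255])

```text
time_s: 14.7
tcp_pos: [0.4993, -0.4069, 0.0343]
tcp_rot: [[0.998, 0.069, 0.0], [0.069, -0.998, -0.001], [-0.0, 0.001, -1.0]]
contact_force: [2.0, -5.6, -0.3]
gripper_width: -0.0001
```

Emit:
servo_tool([
  [0, -0.02, 0],
  [0, -0.02, 0],
  [0, 0, 0],
], turn=[0, 0, 0], jaw=[255, 255, 255])

```text
time_s: 14.95
tcp_pos: [0.4993, -0.4067, 0.0343]
tcp_rot: [[0.998, 0.069, 0.0], [0.069, -0.998, -0.001], [-0.0, 0.001, -1.0]]
contact_force: [2.1, -6.7, -1.1]
gripper_width: 0.0001
```

```bash
python3 - <<'E'
from h import *
for i in range(5):
    s=sense(); print(s["tcp_pos"].round(4),s["contact_force"].round(2)); grab_frame("wrist")
E
```

```text
[ 0.4993 -0.4067  0.0343] [ 2.11 -6.71 -1.1 ]
[ 0.4993 -0.4067  0.0343] [ 2.65 -5.48 -1.68]
[ 0.4993 -0.4067  0.0344] [ 2.26 -7.45  0.01]
[ 0.4993 -0.4067  0.0343] [ 2.83 -6.69 -0.55]
[ 0.4993 -0.4067  0.0343] [ 2.27 -7.59  0.22]
```

Emit:
servo_tool([
  [0, -0.02, 0],
  [0, -0.02, 0],
  [0, -0.02, 0],
  [0, -0.02, 0],
  [0, 0, 0],
], turn=[0, 0, 0, 0, 0], jaw=[255, 255, 255, 255, 255])

```text
time_s: 15.62
tcp_pos: [0.4993, -0.4065, 0.0344]
tcp_rot: [[0.998, 0.069, 0.0], [0.069, -0.998, -0.002], [0.0, 0.002, -1.0]]
contact_force: [1.8, -9.2, -1.5]
gripper_width: 0.0001
```

```bash
python3 - <<'E'
from h import *
for i in range(5):
    s=sense(); print(s["tcp_pos"].round(4),s["contact_force"].round(2)); grab_frame("wrist")
E
```

```text
[ 0.4993 -0.4065  0.0344] [ 1.84 -9.24 -1.55]
[ 0.4993 -0.4065  0.0344] [ 1.89 -8.94 -1.62]
[ 0.4993 -0.4065  0.0344] [ 2.26 -9.23 -1.13]
[ 0.4993 -0.4065  0.0343] [ 2.5  -9.82 -0.9 ]
[ 0.4993 -0.4065  0.0344] [ 2.42 -9.18 -1.89]
```

Emit:
servo_tool([
  [0, -0.02, 0],
  [0, -0.02, 0],
  [0, -0.02, 0],
  [0, 0, 0],
  [0, 0, 0],
  [0, 0, 0],
  [0, 0, 0],
  [0, 0, 0],
  [0, 0, 0],
  [0, 0, 0],
], turn=[0, 0, 0, 0, 0, 0, 0, 0, 0, 0], jaw=[255, 255, 255, 255, 255, 255, 255, 255, 255, 255])

```text
time_s: 16.7
tcp_pos: [0.4993, -0.4063, 0.0344]
tcp_rot: [[0.998, 0.068, 0.0], [0.068, -0.998, -0.003], [0.0, 0.003, -1.0]]
contact_force: [2.4, -10.5, -1.6]
gripper_width: 0.0001
```

```bash
python3 - <<'E'
from h import *
for i in range(4):
    s=sense(); print(s["tcp_pos"].round(4),s["contact_force"].round(2)); f=grab_frame("wrist")
cv2.imwrite("pics/w6.png",cv2.resize(f["pixels"][0:240,220:420],None,fx=2.5,fy=2.5,interpolation=cv2.INTER_CUBIC))
E
```

```text
[ 0.4993 -0.4063  0.0344] [  2.38 -10.48  -1.6 ]
[ 0.4993 -0.4063  0.0344] [  1.84 -11.05  -2.65]
[ 0.4993 -0.4063  0.0344] [  2.47 -10.16  -2.7 ]
[ 0.4993 -0.4063  0.0344] [  1.7  -11.01  -2.34]
```

Emit:
servo_tool([
  [0, 0.05, 0],
  [0, 0.05, 0],
  [0, 0.1, 0],
  [0, 0.3, 0],
  [0, 0.8, 0],
  [0, 1, 0],
  [0, 0, -2],
  [0, 0, -3],
  [0, 0, -3],
  [0, 0, -2.5],
], turn=[0, 0, 0, 0, 0, 0, 0, 0, 0, 0], jaw=[255, 255, 255, 255, 255, 255, 255, 255, 255, 255])

```text
time_s: 17.73
tcp_pos: [0.5006, -0.4282, 0.1409]
tcp_rot: [[0.998, 0.069, -0.0], [0.069, -0.998, 0.0], [-0.0, -0.0, -1.0]]
contact_force: [0.8, -0.5, 0.2]
gripper_width: -0.0002
```

Emit:
servo_tool([
  [0, 0, 0],
  [0, 0, 0],
  [0, 0, 0],
  [0, 0, 0],
  [0, 0, 0],
  [0, 0, 0],
], turn=[0, 0, 0, 0, 0, 0], jaw=[255, 255, 255, 255, 255, 255])

```text
time_s: 18.23
tcp_pos: [0.5005, -0.4273, 0.1382]
tcp_rot: [[0.998, 0.069, -0.001], [0.069, -0.998, 0.001], [-0.001, -0.001, -1.0]]
contact_force: [0.1, -0.7, 0.5]
gripper_width: 0.0001
```

```bash
python3 - <<'E'
from h import *
s=sense(); print(s["tcp_pos"].round(4),s["contact_force"].round(2),s["time_s"])
f=grab_frame("wrist"); 
cv2.imwrite("pics/w7.png",cv2.resize(f["pixels"][0:330,200:440],None,fx=1.8,fy=1.8,interpolation=cv2.INTER_CUBIC))
E
```

```text
[ 0.5005 -0.4273  0.1382] [ 0.1  -0.66  0.46] 18.2333
```

View pics/w7.png

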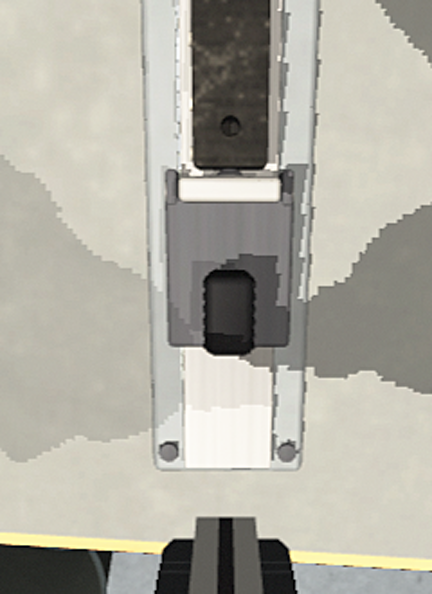

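Emit:
servo_tool([
  [0, -1.5, 0],
  [0, -2.5, 0],
  [0, -2.5, 0],
  [0, -2, 0],
  [0, -1, 0],
  [0, 0, 0],
  [0, 0, 0],
  [0, 0, 0],
], turn=[0, 0, 0, 0, 0, 0, 0, 0], jaw=[255, 255, 255, 255, 255, 255, 255, 255])

```text
time_s: 18.95
tcp_pos: [0.4945, -0.3338, 0.1393]
tcp_rot: [[0.998, 0.069, 0.0], [0.069, -0.998, -0.001], [0.0, 0.001, -1.0]]
contact_force: [-0.6, -0.4, -0.4]
gripper_width: -0.0003
```

```bash
python3 - <<'E'
from h import *
f=grab_frame("wrist")
cv2.imwrite("pics/w8.png",cv2.resize(f["pixels"][50:350,220:420],None,fx=2,fy=2,interpolation=cv2.INTER_CUBIC))
a=np.radians(4);G=np.array([.4955,-.3395])
R=np.array([[np.cos(a),np.sin(a)],[-np.sin(a),np.cos(a)]])
im=f["pixels"];g=cv2.cvtColor(im,cv2.COLOR_BGR2GRAY)
l,t,w,h=[int(x) for x in spot_in("bar_center",f)[0]["rect"]]; print(l,t,w,h)
m=np.zeros_like(g);y0=max(t-5,0);m[y0:t+h+4,l-3:l+w+3]=(g[y0:t+h+4,l-3:l+w+3]<80)*255
c=max(cv2.findContours(m,0,cv2.CHAIN_APPROX_NONE)[0],key=cv2.contourArea)[:,0]
X=np.array([R@(at(f,u,v,.032)[:2]-G) for u,v in c]).astype(np.float32)*1000
print("bar",cv2.minAreaRect(X))
E
```

```text
309 133 38 102
bar ((0.9228076934814453, 37.72290802001953), (71.69902038574219, 26.71516227722168), 88.48677062988281)
```

View pics/w8.png

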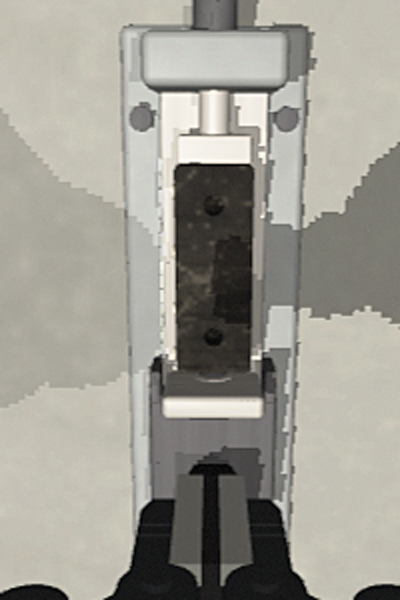

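```bash
python3 -c "
from plant import *
print(hand_in())"
```

```text
the job is handed in; nothing more can be done
None
```

The bar is on the bed, pinched between the anvil and the ball nose, and the job is handed in at about 19 s of the 67 s allowed. I get no verdict back, so the checks below are my own.

- **Placing:** I gripped the bar across its width, laid it on the bed and let go. It was 0.8 mm off the centre line and within about 0.2° of the gauge's direction.
- **Clamping:** I pushed the thumb grip from behind with closed fingers until the bar met the anvil. The wrist force along the push rose from about 3 N (sliding) to about 10.7 N. Taking off the 3 N of sliding friction, that is roughly 7.7 N on the bar. I held it for about 0.9 s, then backed off slowly and lifted clear.
- **Last picture:** the bar touches the anvil pad and shows no visible gap at the nose, with no visible lean of the jaw. It was about 0.9 mm off centre and about 1.5° off the gauge's direction; the limits are 8 mm and 4.5°.

- **Sideways force:** the wrist also read about 2 N sideways during the push. I put that down to friction at the grip and did not look into it further.
- **Not checked:** I could not measure the force left on the bar after letting go or the jaw's lean. I also did not re-measure the other things on the desk, though the arm kept away from them.

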